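# Hang the setting gauge in the gauge cabinet

## Robot

A 6-joint arm with a two-finger parallel gripper is mounted at the origin on the work surface. World frame = base frame: x ahead of the robot, y to its left, z up, the work surface at z = 0. Lengths are in m, angles in rad, forces in N, time in s.
With the tool pointing down it reaches from about 0.275 to 0.875 m from the base axis. Payload 12.5 kg.
Tool frame: the origin (TCP) lies midway between the tips of the shut fingers; the grasp point (between the pads) lies 19 mm behind it (manip.tcp_to_grasp is the distance from the TCP to the grasp point, in m); z points along the fingers, y is the line along which they close (so a half turn about z gives the same grasp; the last joint's range is limited). The gripper opens to 85 mm and grips with 20 to 120 N. Pads are 22 mm wide; open, the fingers measure 114 mm over their backs; the gripper's body (76 mm by 85 mm) begins 54 mm behind the grasp point. The pads swing forward as they close: fully open they stand 13 mm farther back than shut.
Start: joints at [1.079, 0.351, 1.652, -0, 1.139, -0.085], TCP at [0.218, 0.505, 0.231] pointing down, gripper open.
Joint ranges: [-2.75, 2.75], [-0.79, 2.1], [0.01, 2.65], [-1.57, 4.71], [0.07, 3.14], [-2.87, 2.87]. Speed limits (rad/s): [2.22, 2.22, 2.79, 3.14, 3.14, 3.14].

## Interface

Orientations are given as a unit quaternion [x, y, z, w].
In Python, from cell import manip gives the robot as it stands. The module is installed in compiled form; this text tells all that it offers. Calls block until the motion is done:
- manip.move_to(position, orientation): joint-space move of the TCP to a pose.
- manip.movel(position, orientation=None, v=0.15, max_force=None): straight line of the TCP; orientation=None keeps the orientation; v is the mean speed in m/s. With max_force (N) it stops when the force on the tool has changed by that much, and returns True; else False.
- manip.goto_joints(angles): joint-space move.
- manip.move_gripper(opening): opening from 0.0 (shut) to 1.0 (fully open); the grip force is fixed at half the most; returns when the fingers have stopped.
- manip.sleep(seconds).
- manip.solve_ik(position, orientation): joint angles nearest the present ones, or None.
- manip.state(): the state.
- manip.grab_frame(name): name is "side" or "top"; returns a dict with "image" (480x640x3 uint8, blue, green, red), "K" (3x3 intrinsics, pixels), "world_to_cam" (4x4, takes a point from world to camera coordinates). Camera axes: x right, y down, z forward; pixel columns grow to the right and rows downward; lengths in m; the calibration is good to about 2 mm. A picture is of the moment at which its call begins. There is no depth.
A pose or a line that the arm cannot do raises manip.PlanningError and nothing moves.
- manip.job_done(): hands the job in; it is judged then, once.
Trained networks look in a picture, given as the dict that the camera call returned (one of the last four; its "shot" number tells which), for a name from the list of things; names that differ only in an ending like _2 or _b are one class to them, and where a whole thing is asked for, a point or a joint stands for the part that bears it (a point fixed in the world has none). Each returns a list of dicts, best first, with "conf" (0 to 1); they miss things now and then, are a little off and sometimes report something else, mostly with a low value. They report only what shows in the picture. A call takes as long as a camera call. They do not tell look-alikes from the thing itself.
- manip.outline_of(picture, name): "mask" (480x640 bool, what is visible of it) and "box" ([left, top, right, bottom] in pixels, round what is visible of it).
The state is a dict: "time": time; "joints": joint angles; "joint_vel": joint speeds; "joint_torque": joint torques, N m; "position": TCP position; "tool_rot": TCP orientation; "force": force on the tool from outside, world axes, zero at the start; "moment": the same for the moment, N m; "opening": opening from 0.0 (shut) to 1.0 (fully open); "finger_force": force on a finger pad.
Only numpy, scipy, OpenCV 4.12 (cv2) and the standard library are available. Lean on these libraries where they do the work, as an engineer would, in place of code of your own. Each camera call takes 0.05 s, during which the arm holds its last target. There are 200 camera calls.

## Task

Take the setting gauge by its red handle, lower it through the opening in the top of the grey gauge cabinet without anything touching the wooden frame, and hang it by its slot on the red hook inside, so that it hangs freely and upright. The hook can sit anywhere along its rail, so feel for it gently: never press on the hook or the cabinet with more than 20 N, and leave the other things on the bench alone.

Things in the scene. Friction and masses are not known exactly. Their poses are not given: they have to be found in the camera images.
- gauge_mid (a point): Centre of the gauge, 59 mm above the underside of its foot; stands upright on the bench. Axes: x normal to its plate, y along its width, z up. 118 mm tall, 0.28 kg: aluminium plate 6 mm thick, 90 wide (y), on a foot 30 (x) x 90 (y) x 6 mm; red handle on top, 14 mm thick (x), 30 wide (y), from 17 to 59 mm above this point. Same when turned half a turn about z.
- gauge_slot (a point): Centre of the gauge's hanging slot, 15 mm straight below gauge_mid, in the middle of the plate's width; same axes. The slot goes through the plate along x, 12 mm wide (y) and 24 mm tall (z).
- cabinet: Grey gauge cabinet, fixed to the bench: 170 (x) x 210 (y) x 145 mm tall. Origin at the centre of its underside, z up, x from the robot's side to the far side. Walls 7 mm thick on the near side (-x) and both y sides, floor 12 mm thick, far side (+x) open; the way in is the top opening. Inside, a rail along y at x = 50 to 60 mm carries the sprung hook.
- opening (a point): Centre of the cabinet's top opening, in the plane of its top, 145 mm above the bench, straight above the cabinet's origin; axes as the cabinet's. The clear opening is 136 mm (x) by 176 mm (y).
- frame: Beech wood frame round the top opening, bars 17 mm wide and 12 mm thick (133 to 145 mm above the bench). Nothing may touch it. Its origin and axes are those of the cabinet (bench height).
- hook_home (a point): End of the red hook's rail travel: 102.5 mm up, 10 mm to -x and 26 mm to -y of the cabinet's middle; its axes. THE HOOK ITSELF IS NOT MEASURED: its tip is anywhere from 6 to 46 mm to +y of this point, same x and z. Round bar 7 mm thick pointing to -x, axis at this height; the tip turns up, its top 11.5 mm above this point, its front 3.5 mm to -x of it.
- hook_seat (a point): Height and x at which the plate hangs: on the bar's top, 106 mm up, 10 mm behind (+x) hook_home; in y it hangs where the hook is, 6 to 46 mm to +y. The bar is free from 3.5 to 20 mm behind hook_home, then comes its base plate. Hung, the slot's top edge (3 mm below gauge_mid) lies on the bar. Pushed to +x the hook gives on springs: 2 N, then 0.7 N per mm, hard stop at 12 mm. Sideways it is clamped.
- glue_mid (a point): Centre of a green glue bottle, 52 mm diameter, 140 mm tall, standing loose on the bench: leave it alone.
- samples_mid (a point): Centre of a loose cardboard box, 90 x 70 x 50 mm tall: leave it alone.
- swatch_mid (a point): Centre of a loose wooden block, 70 x 50 x 36 mm tall: leave it alone.
Things that resemble listed ones, but are neither listed nor needed, are in the scene too. What is meant by the part that bears gauge_mid is not green or purple, and is the smaller of those in its own colour.

How it is judged:
On the way, in this order (a step that is already met when the one before it is completed fails the run):
1. the gauge is lifted clear of the bench, higher than 60 mm (height (world z) of gauge_mid above 0.119 m), for 0.1 s.
2. the gauge is inside the opening: its centre within the opening's outline and below 135 mm above the bench (height (world z) of gauge_mid below 0.135 m and x of gauge_mid in the frame of cabinet between -0.06 and 0.06 m and y of gauge_mid in the frame of cabinet between -0.06 and 0.06 m), for 0.1 s.
At the end, for the whole second after the job is handed in: The gauge hangs released on the hook, at rest: centre 105 to 114 mm above the bench, -8 to +12 mm from the cabinet's middle in x, within 28 mm in y, upright within 0.15 rad, square to the cabinet within 0.25 rad; bottle, box and block moved less than 20 mm (x of gauge_mid in the frame of cabinet between -0.008 and 0.012 m and y of gauge_mid in the frame of cabinet between -0.028 and 0.028 m and z of gauge_mid in the frame of cabinet between 0.105 and 0.114 m and angle between gauge_mid's own z axis and vertical below 0.15 rad and angle between the x axis of gauge_mid and the x axis of cabinet, either way round below 0.25 rad and linear speed of gauge below 0.02 m/s and distance of each of glue_mid, samples_mid, swatch_mid from where it was at the start of the episode below 0.02 m); the robot touches nothing.
It fails at once if something touches the wooden frame round the cabinet's opening (contact force between frame and anything else above 0.5 N).
It fails at once if the hook or the cabinet is pressed with more than 20 N (contact force between cabinet and anything else above 20 N).
It fails at once if the bottle, the box or the block is moved by more than 20 mm (distance of any of glue_mid, samples_mid, swatch_mid from where it was at the start of the episode above 0.02 m).
It also fails if it takes over 61 s, if anything falls off the work surface, if the arm or the gripper's body presses on something with over 40 N, if the wrist force passes 120 N, or if a joint passes its speed limit or range.

## Working session

There is one attempt and no reset: what is moved stays moved. The work goes in short steps, each a Python script; the robot and the scene stay as the last script left them, time stands still between calls to the robot, and variables do not carry over. Pictures are saved under pics/ and viewed, at most 10 in all, crops included, and the job is handed in when it is done.

```bash
mkdir -p pics
python3 - <<'E'
from cell import manip
import cv2,pickle
out={}
for n in("side","top"):
    p=manip.grab_frame(n); cv2.imwrite(f"pics/{n}0.png",p["image"])
    out[n]={k:p[k] for k in("image","K","world_to_cam")}
    for nm in("gauge_mid","cabinet","frame","glue_mid","samples_mid","swatch_mid"):
        try:
            for d in manip.outline_of(p,nm): 
                print(n,nm,round(d["conf"],2),d["box"],d["mask"].sum())
                out[n].setdefault(nm,[]).append(d)
        except Exception as e: print(nm,e)
    print(p["K"],p["world_to_cam"])
pickle.dump(out,open("p0.pkl","wb"))
print(manip.state())
E
```

```text
side gauge_mid 0.87 [223.1, 335.0, 304.9, 422.7] 4112
side gauge_mid 0.85 [311.3, 410.0, 363.1, 480.0] 2097
side gauge_mid 0.73 [238.0, 257.6, 285.6, 341.5] 2193
side gauge_mid 0.7 [328.1, 331.9, 370.0, 404.8] 1876
side cabinet 0.65 [268.6, 145.1, 354.1, 252.9] 8115
side frame 0.68 [266.7, 145.4, 352.3, 207.9] 2054
side glue_mid 0.88 [436.8, 347.7, 481.8, 416.5] 2026
side glue_mid 0.18 [270.2, 145.6, 352.1, 207.2] 1920
side samples_mid 0.65 [378.7, 266.0, 438.9, 317.0] 2035
side swatch_mid 0.95 [247.9, 158.9, 268.3, 176.1] 406
[[462.80329437   0.         319.97822991]
 [  0.         462.80329437 238.44650922]
 [  0.           0.           1.        ]] [[ 0.97369506 -0.22780449  0.00480106 -0.5361303 ]
 [-0.14717934 -0.6448883  -0.74997154  0.15228638]
 [ 0.17394304  0.72953697 -0.66145267  0.90084403]
 [ 0.          0.          0.          1.        ]]
top gauge_mid 0.87 [463.6, 269.3, 506.5, 296.6] 492
top gauge_mid 0.82 [408.3, 249.4, 453.1, 271.2] 482
top gauge_mid 0.71 [180.3, 188.9, 293.2, 283.0] 3004
top gauge_mid 0.69 [412.4, 296.6, 456.9, 352.0] 1230
top gauge_mid 0.56 [329.6
[... 711 characters left out ...]
      ]]
{'time': 0.7, 'joints': array([ 1.07939496e+00,  3.50678992e-01,  1.65179215e+00, -7.82118656e-06,
        1.13908214e+00, -8.46267724e-02]), 'joint_vel': array([ 0.00071887,  0.00140219,  0.00078019, -0.00032121,  0.00080323,
        0.00071876]), 'joint_torque': array([-7.47537088e-04, -5.05921662e+01, -2.91621763e+01, -1.59661108e-04,
        5.72282679e-04, -3.12914051e-05]), 'position': array([0.21759634, 0.50511987, 0.23130406]), 'tool_rot': array([2.01986359e-01, 9.79388335e-01, 1.78638772e-05, 8.99660974e-06]), 'force': array([-0.1329124 ,  0.72734752,  0.26720726]), 'moment': array([ 0.02182367, -0.02610387,  0.01091476]), 'finger_force': 0.0, 'opening': 1.0006074816101587}
```

View pics/side0.png

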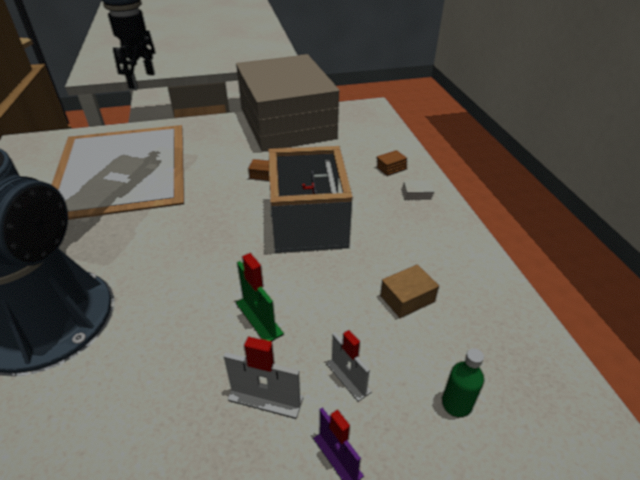

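View pics/top0.png

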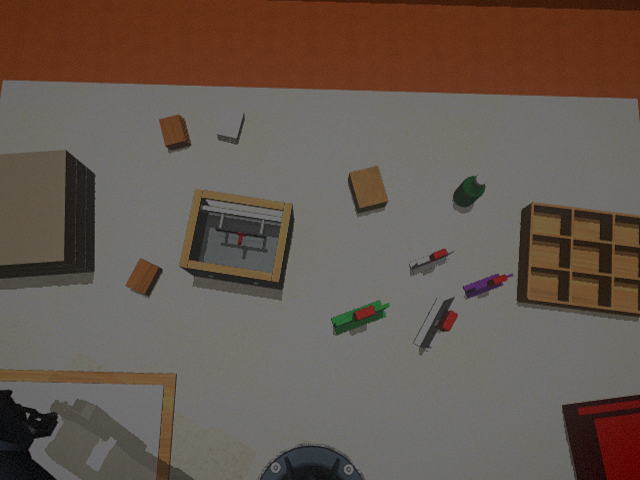

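The candidates are the green gauge (side 258,300), the purple (340,445), the large grey (262,380) and the small grey (348,365; top 430,260). By the description it is the small grey one. The red hook shows in the top view at about (240,239).

```bash
cat > fit.py <<'E'
import numpy as np,cv2
from scipy.optimize import minimize
S=4
def proj(v,P):
    P=np.atleast_2d(P); c=P@v["world_to_cam"][:3,:3].T+v["world_to_cam"][:3,3]
    u=c@v["K"].T; return u[:,:2]/u[:,2:]
def box(x0,x1,y0,y1,z0,z1): return np.array([[x,y,z] for x in(x0,x1) for y in(y0,y1) for z in(z0,z1)])
def place(p,L):
    c,s=np.cos(p[2]),np.sin(p[2]); return np.c_[p[0]+c*L[:,0]-s*L[:,1],p[1]+s*L[:,0]+c*L[:,1],L[:,2]]
def render(v,p,boxes,holes=()):
    m=np.zeros((480*S,640*S),np.uint8)
    for B,val in [(b,1) for b in boxes]:
        cv2.fillConvexPoly(m,cv2.convexHull(((proj(v,place(p,B))+.5)*S).astype(np.int32)),1)
    return m
G=[box(-.003,.003,-.045,.045,.006,.076),box(-.015,.015,-.045,.045,0,.006),box(-.007,.007,-.015,.015,.076,.118)]
H=[G[2]]
CAB=[box(-.085,.085,-.105,.105,0,.145)]
FR=[box(-.085,-.068,-.105,.105,.133,.145),box(.068,.085,-.105,.105,.133,.145),box(-.085,.085,-.105,-.088,.133,.145),box(-.085,.085,.088,.105,.133,.145)]
def fit(items,p0s):
    """items: (view, mask, boxes)"""
    its=[(v,cv2.resize(m.astype(np.uint8),None,fx=S,fy=S,interpolation=cv2.INTER_NEAREST),b) for v,m,b in items]
    def ious(p): 
        r=[]
        for v,m,b in its:
            k=render(v,p,b); r.append((k&m).sum()/(k|m).sum())
        return r
    best=None
    for p0 in p0s:
        p0=np.array(p0); sx=np.vstack([p0,p0+[.015,0,0],p0+[0,.015,0],p0+[0,0,.15]])
        o=minimize(lambda p:-sum(ious(p)),p0,method="Nelder-Mead",options=dict(initial_simplex=sx,xatol=2e-4,fatol=1e-4,maxiter=200))
        if best is None or o.fun<best.fun: best=o
    return best.x,ious(best.x)
def back(v,uv,z):
    R,t=v["world_to_cam"][:3,:3],v["world_to_cam"][:3,3]
    d=R.T@np.linalg.inv(v["K"])@np.r_[uv,1]; o=-R.T@t; return o+d*(z-o[2])/d[2]
def red(im):
    b,g,r=[im[...,i].astype(int) for i in range(3)]; return (r>90)&(g<.35*r)&(b<.35*r)
E
python3 - <<'E'
import pickle,numpy as np,cv2
from fit import *
d=pickle.load(open("p0.pkl","rb")); s,t=d["side"],d["top"]
gs=min(s["gauge_mid"],key=lambda q:abs(q["box"][0]-328))["mask"]; gt=min(t["gauge_mid"],key=lambda q:abs(q["box"][0]-408)+abs(q["box"][1]-249))["mask"]
x0=back(t,[430,262],.06)[:2]
def near(m,bx,pad=4):
    k=np.zeros_like(m); k[bx[1]-pad:bx[3]+pad,bx[0]-pad:bx[2]+pad]=1; return m&k
rs,rt=near(red(s["image"]),(328,325,372,404)),near(red(t["image"]),(408,245,453,271))
print("red px",rs.sum(),rt.sum())
p0=[[*x0,a] for a in(0,.4,.8,1.2,-.4,-.8,-1.2,1.57)]
p,i=fit([(s,gs,G),(t,gt,G)],p0); print("gauge",p,i)
p2,i=fit([(s,gs,G),(t,gt,G),(s,rs,H),(t,rt,H)],[p]); print("gauge+red",p2,i)
ps,i=fit([(s,gs,G),(s,rs,H)],[p2]); print("side only",ps,i)
pt,i=fit([(t,gt,G),(t,rt,H)],[p2]); print("top only",pt,i)
c0=back(t,[237,235],.145)[:2]
fs,ft=s["frame"][0]["mask"],t["frame"][0]["mask"]; cs,ct=s["cabinet"][0]["mask"],t["cabinet"][0]["mask"]
q0=[[*c0,a] for a in(-.1,.1)]
q,i=fit([(s,fs,FR),(t,ft,FR),(s,cs|fs,CAB),(t,ct|ft,CAB)],q0); print("cab",q,i)
for nm,it in dict(side=[(s,fs,FR),(s,cs|fs,CAB)],top=[(t,ft,FR),(t,ct|ft,CAB)]).items(): print(nm,*fit(it,[q]))
for v,n,bx in((s,"s",(280,160,340,200)),(t,"t",(195,205,280,275))):
    m=near(red(v["image"]),bx,0); n_,lab,st,ce=cv2.connectedComponentsWithStats(m.astype(np.uint8)); print(n,"red hook",st[1:].tolist(),ce[1:].round(1).tolist())
    for z in(.1025,.110): 
        for k in ce[1:]:
            w=back(v,k,z)[:2]-q[:2]; c,sn=np.cos(q[2]),np.sin(q[2]); print("  cab-frame",z,[c*w[0]+sn*w[1],-sn*w[0]+c*w[1]])
def draw(v,p,boxes,crop,f):
    im=cv2.resize(v["image"],None,fx=4,fy=4,interpolation=cv2.INTER_CUBIC)
    for b in boxes: cv2.polylines(im,[cv2.convexHull(((proj(v,place(p,b))+.5)*4).astype(np.int32))],True,(0,255,255),1)
    a=crop; return cv2.resize(im[a[1]*4:a[3]*4,a[0]*4:a[2]*4],(400,300))
o=np.vstack([np.hstack([draw(s,p2,G,(310,320,390,410),0),draw(t,p2,G,(400,230,464,278),0)]),np.hstack([draw(s,q,FR+CAB,(250,135,370,255),0),draw(t,q,FR+CAB,(170,175,310,295),0)])])
cv2.imwrite("pics/ov.png",o)
E
```

```text
red px 101 71
gauge [ 0.53823228 -0.26222589  0.40208829] [np.float64(0.9420696324951644), np.float64(0.8392837281726171)]
gauge+red [ 0.5395242  -0.26371739  0.41372143] [np.float64(0.9037016070698494), np.float64(0.8514056224899599), np.float64(0.22453800194525497), np.float64(0.47904191616766467)]
side only [ 0.53819225 -0.26145673  0.39778632] [np.float64(0.9441169839275937), np.float64(0.22595078299776286)]
top only [ 0.54030276 -0.26499875  0.42169274] [np.float64(0.8604023828256716), np.float64(0.48873483535528595)]
cab [ 0.56239479  0.17040975 -0.13605974] [np.float64(0.8604845679872863), np.float64(0.8827124387341415), np.float64(0.9672684617756089), np.float64(0.9202020825193137)]
side [ 0.56070436  0.17263001 -0.12982278] [np.float64(0.9257189428338573), np.float64(0.9801194351491421)]
top [ 0.56358655  0.16967206 -0.1320184 ] [np.float64(0.9182405464345965), np.float64(0.9304653362142162)]
s red hook [[303, 184, 1, 1, 1], [306, 186, 6, 2, 9]] [[303.0, 184.0], [308.7, 186.7]]
  cab-frame 0.1025 [np.float64(-0.011009854287075562), np.float64(0.0130127322645378)]
  cab-frame 0.1025 [np.float64(0.0011676658138676354), np.float64(0.001295619689863245)]
  cab-frame 0.11 [np.float64(-0.011581720258902448), np.float64(0.00219121795906699)]
  cab-frame 0.11 [np.float64(0.0004461130756022118), np.float64(-0.009381867204545181)]
t red hook [[239, 233, 1, 1, 1], [238, 235, 4, 8, 15]] [[239.0, 233.0], [239.7, 238.6]]
  cab-frame 0.1025 [np.float64(0.013919010393271623), np.float64(0.0009922349124146064)]
  cab-frame 0.1025 [np.float64(0.0019072954250176606), np.float64(-0.002778770749697001)]
  cab-frame 0.11 [np.float64(0.012434725428641475), np.float64(-0.0002670962177327048)]
  cab-frame 0.11 [np.float64(0.0005024092218226429), np.float64(-0.004013175116286551)]
```

View pics/ov.png

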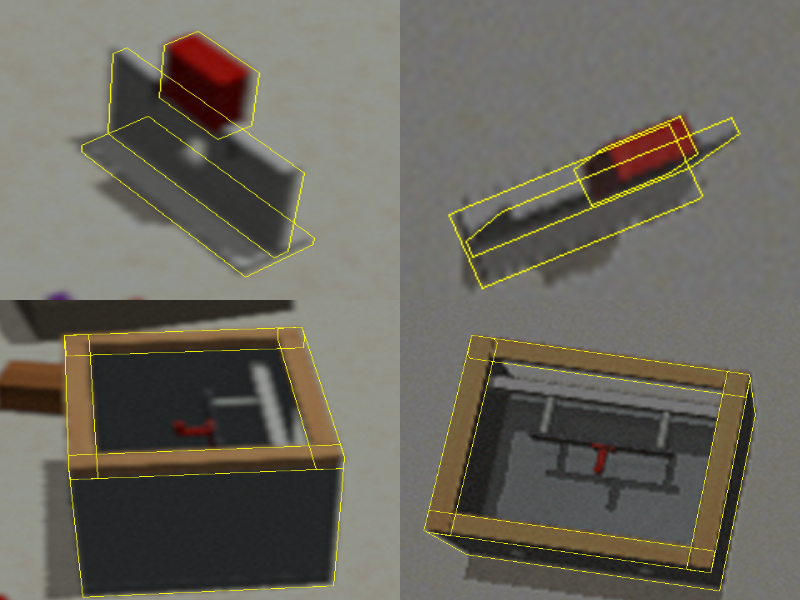

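The overlay shows the small grey gauge matching the 90x118 model (side 348,365; top 430,258). The cabinet frame lines up too, and the hook is visible at top (240,239). Grasping now, after refining on the red pixels.

```bash
cat > rob.py <<'E'
import numpy as np
from cell import manip
def Q(a):
    th=a+np.pi/2; return [np.cos(th/2),np.sin(th/2),0,0]
E
sed -i 's/return (r>90).*/return (r>45)\&(g<.5*r)\&(b<.5*r)/' fit.py
python3 - <<'E'
import pickle
from fit import *; from rob import *
d=pickle.load(open("p0.pkl","rb")); s,t=d["side"],d["top"]
def cen(v,bx):
    m=red(v["image"])[bx[1]:bx[3],bx[0]:bx[2]]; n,l,st,ce=cv2.connectedComponentsWithStats(m.astype(np.uint8)); k=1+st[1:,4].argmax(); print(st[k]); return ce[k]+bx[:2]
us,ut=cen(s,(335,325,365,362)),cen(t,(425,244,456,268))
# handle: triangulate mean visible centre with top-surface bias ignored
p0=np.array([.5389,-.2632,.41])
hs=proj(s,[[p0[0],p0[1],.097]])[0]; ht=proj(t,[[p0[0],p0[1],.105]])[0]; print("handle px resid",us-hs,ut-ht)
print(back(s,us,.099),back(t,ut,.11))
a=.41; p=p0[:2]
print([manip.solve_ik([*p,.2],Q(a)),manip.solve_ik([.56,.17,.25],Q(-.132))])
E
```

```text
[  8   6  16  28 286]
[ 8  5 14 10 82]
handle px resid [ 0.2189877  -0.93128114] [ 2.01422497 -1.70772659]
[ 0.53924067 -0.26292379  0.099     ] [ 0.5418372  -0.26642478  0.11      ]
[array([-5.31938034e-01,  4.72546504e-01,  1.54990190e+00, -4.44089210e-16,
        1.11914425e+00, -9.41938034e-01]), array([ 2.15191003e-01,  3.97002715e-01,  1.53602833e+00, -4.44089210e-16,
        1.20856161e+00,  3.47191003e-01])]
```

Run:
```python
from rob import *; import cv2
P=[.540,-.264]; a=.41
x=manip.state()["position"]; manip.movel([x[0],x[1],.30],v=.3)
manip.move_to([*P,.20],Q(a))
print(manip.movel([*P,.085],v=.12,max_force=12))
manip.move_gripper(0.0); st=manip.state(); print(st["opening"],st["finger_force"],st["force"],st["position"])
print(manip.movel([*P,.30],v=.2)); st=manip.state(); print(st["opening"],st["force"],st["time"])
manip.move_to([.45,.0,.31],Q(-.132))
import pickle;out={}
for n in("side","top"):
    p=manip.grab_frame(n); out[n]={k:p[k] for k in("image","K","world_to_cam")}
    out[n]["g"]=manip.outline_of(p,"gauge_mid")
pickle.dump(out,open("p1.pkl","wb"))
cv2.imwrite("pics/held.png",np.hstack([out["side"]["image"][60:400,150:450],out["top"]["image"][150:490,200:500][:340]]) if False else out["side"]["image"])
print([ (round(q["conf"],2),q["box"]) for q in out["side"]["g"]],manip.state()["position"],manip.state()["time"])
```

```text
False
0.1566800321764008 59.74293887615204 [ 0.28475006 -0.05438159  1.68653984] [ 0.54021551 -0.26415305  0.08520026]
False
0.1474501810471512 [-0.11138929 -0.04451466 -2.84979262] 7.0083
[(0.94, [310.7, 407.8, 363.1, 477.5]), (0.87, [254.0, 130.5, 273.7, 209.8]), (0.84, [223.5, 336.0, 301.9, 420.5]), (0.8, [237.3, 253.8, 285.6, 339.5])] [ 0.45030459 -0.00061812  0.30978339] 8.2917
```

View pics/held.png

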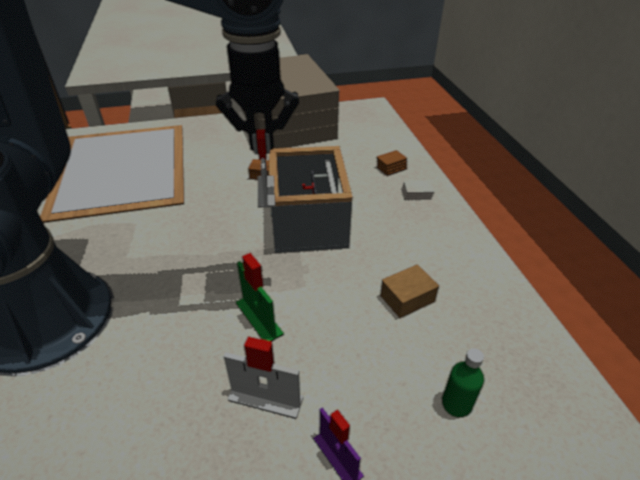

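The gauge is held, hanging at side (264,175). I measure its offset along its width by showing the plate to the side camera in two poses half a turn apart, which cancels the camera bias.

Run:
```python
from rob import *; from fit import *; import pickle
T=np.array([.45,-.05,.33]); ims=[]; out=[]
for a in(1.4,1.4-np.pi):
    manip.move_to(T,Q(a)); pos=manip.state()["position"]
    p=manip.grab_frame("side"); ims.append(p["image"][80:320,180:400])
    z0=pos[2]-.085
    Gz=[b+[0,0,z0] for b in G]
    u=np.vstack([proj(p,place([pos[0],pos[1],a],b)) for b in Gz[:2]]); c=(u.min(0)+u.max(0))/2
    gs=manip.outline_of(p,"gauge_mid"); g=min(gs,key=lambda q:np.hypot(*(np.array(q["box"]).reshape(2,2).mean(0)-c)))
    du=proj(p,place([pos[0],pos[1],a],np.array([[0,.001,z0+.03],[0,0,z0+.03]]))); k=(du[0]-du[1])[0]
    b=g["box"]; print(a,pos,"model",u.min(0),u.max(0),"net",g["conf"],b)
    m=g["mask"]; cols=np.where(m.any(0))[0]; print("mask cols",cols.min(),cols.max()+1, "px/mm",k)
    out.append((( cols.min()+cols.max()+1)/2-.5*(u[:,0].min()+u[:,0].max()+1))/k); out_box=((b[0]+b[2])/2-.5*(u[:,0].min()+u[:,0].max()))/k; print("e mm mask",out[-1],"box",out_box)
print("offset",np.mean(out)); cv2.imwrite("pics/pair.png",cv2.resize(np.hstack(ims),(800,436)))
print(manip.state()["time"])
```

```text
1.4 [ 0.45000075 -0.04999507  0.3299338 ] model [237.24485962 159.09967571] [296.22696612 205.93841559] net 0.96 [234.2, 144.9, 294.1, 207.2]
mask cols 235 294 px/mm -0.6105235779022564
e mm mask 4.481256690671775 box 4.235565933706462
-1.7415926535897932 [ 0.44998434 -0.05002016  0.32998356] model [237.23230814 159.08204309] [296.21929003 205.92483192] net 0.67 [236.6, 134.4, 294.3, 209.3]
mask cols 237 297 px/mm 0.6104914827799917
e mm mask -0.3698644338898899 box -2.0897901488542203
offset 2.0556961283909425
12.6
```

View pics/pair.png

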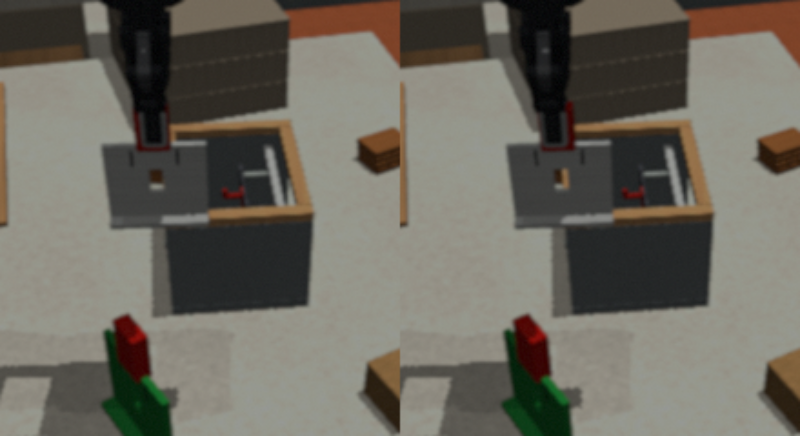

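Both views agree that the gauge sits about +2.1 mm along its width in the grip. Next I refine the hook's y, lower the gauge in front of the hook and probe gently.

```bash
cat >> rob.py <<'E'
A=-.132; C=np.array([.5632,.1715]); E=.0021
R2=np.array([[np.cos(A),-np.sin(A)],[np.sin(A),np.cos(A)]])
def tcp(cx,cy,z): return [*(C+R2@[cx,cy-E]),z+.0262]     # gauge_mid at cabinet-frame cx,cy
def where():
    s=manip.state(); w=R2.T@(s["position"][:2]-C)+[0,E]; f=R2.T@s["force"][:2]
    return np.round([*w*1e3,(s["position"][2]-.0262)*1e3],1),np.round([*f,s["force"][2]],1),s["time"]
E
python3 - <<'E'
from rob import *; from fit import *; import pickle
t=pickle.load(open("p0.pkl","rb"))["top"]; bx=(215,222,265,255)
im=t["image"].astype(int)[bx[1]:bx[3],bx[0]:bx[2]]; w=np.clip(im[...,2]-1.3*np.maximum(im[...,0],im[...,1])-10,0,None)
ys,xs=np.nonzero(w>8); 
for r in np.unique(ys):
    k=ys==r; u=(xs[k]*w[r,xs[k]]).sum()/w[r,xs[k]].sum()+bx[0]; P=back(t,[u,r+bx[1]],.107)[:2]+[0,.0029]; print(r+bx[1],k.sum(),(R2.T@(P-C)*1e3).round(1))
manip.move_to([*tcp(-.036,-.002,0)[:2],.30],Q(A)); print(where(),manip.state()["tool_rot"],Q(A))
E
```

```text
232 2 [13.6  5.7]
233 7 [12.1  1.2]
234 5 [10.8 -4.9]
235 2 [ 8.1 -2.1]
236 3 [ 5.9 -2.3]
237 3 [ 3.6 -2.1]
238 3 [ 1.4 -2.2]
239 3 [-0.8 -2.3]
240 3 [-3.  -2.4]
241 3 [-5.3 -2.1]
242 3 [-7.7 -1.1]
243 3 [-9.9 -1.6]
(array([-35.9,  -2.5, 273.9]), array([ 0.4, -0.6, -2.6]), 13.675) [ 7.52966491e-01  6.58058849e-01 -4.69152681e-05  1.12206694e-04] [np.float64(0.7522024347929365), np.float64(0.6589320883760164), 0, 0]
```

Run:
```python
from rob import *
y=-.0021
manip.movel(tcp(-.036,y,.20),Q(A),v=.15)
h=manip.movel(tcp(-.036,y,.1215),v=.06,max_force=4); print("down",h,where())
if not h:
    h=manip.movel(tcp(.002,y,.1215),v=.02,max_force=3); manip.sleep(.1); print("in",h,where())
```

```text
down False (array([-35.8,  -2. , 121.8]), array([ 0.2, -0.1, -2.3]), 15.775)
in False (array([  1.9,  -2.1, 121.5]), array([-0.2,  0.3, -1.8]), 17.925)
```

Run:
```python
from rob import *; import cv2
y=-.0021
h=manip.movel(tcp(.002,y,.1055),v=.01,max_force=2.5); manip.sleep(.1); print("lower",h,where())
p=manip.grab_frame("side"); cv2.imwrite("pics/low.png",cv2.resize(p["image"][120:260,230:400],(800,600),interpolation=cv2.INTER_CUBIC))
```

```text
lower True (array([  2. ,  -2.1, 108.5]), array([-0.6,  0.3,  5.8]), 19.2)
```

View pics/low.png

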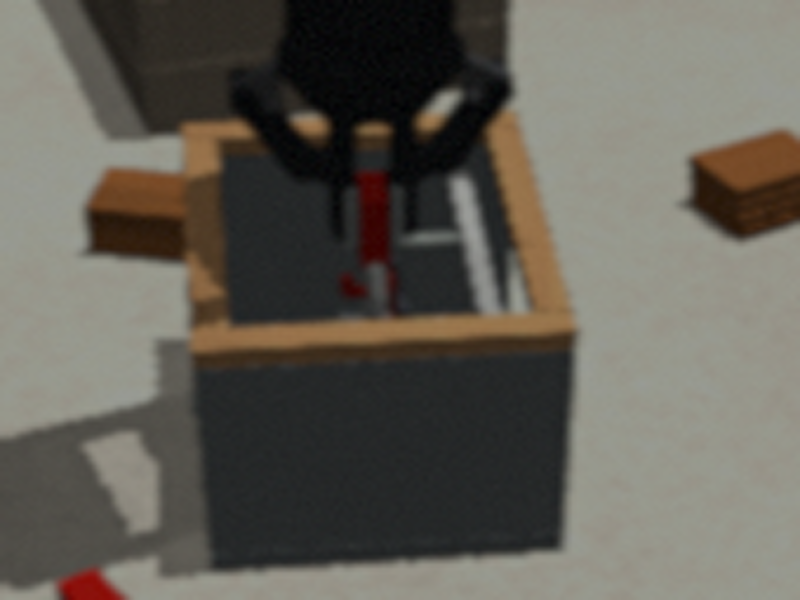

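The gauge sits on the hook: the tip shows left of the plate at crop (352,285) and the base plate right of it, and contact came at the expected height. Easing up slightly, releasing with a small opening and retreating.

Run:
```python
from rob import *; from fit import *
x=manip.state()["position"]; manip.movel([x[0],x[1],x[2]+.0005],v=.01); print(where())
manip.move_gripper(.4); print(where())
manip.movel([x[0],x[1],x[2]+.07],v=.05); manip.movel([x[0],x[1],.33],v=.2)
manip.move_to([.35,-.1,.35],Q(A)); manip.sleep(1); print(where())
v=[manip.grab_frame(n) for n in("side","top")]
cv2.imwrite("pics/end.png",np.hstack([cv2.resize(v[0]["image"][120:260,250:370],(400,467)),cv2.resize(v[1]["image"][170:310,170:310],(400,467))]))
```

```text
(array([  1.9,  -2.1, 108.8]), array([ 0.6,  0.3, -0.4]), 19.5333)
(array([  2. ,  -2.1, 109. ]), array([-0.4,  0.1, -0.9]), 19.8667)
(array([-175.6, -295.1,  323.8]), array([ 0.1,  0.4, -1.3]), 24.475)
```

View pics/end.png

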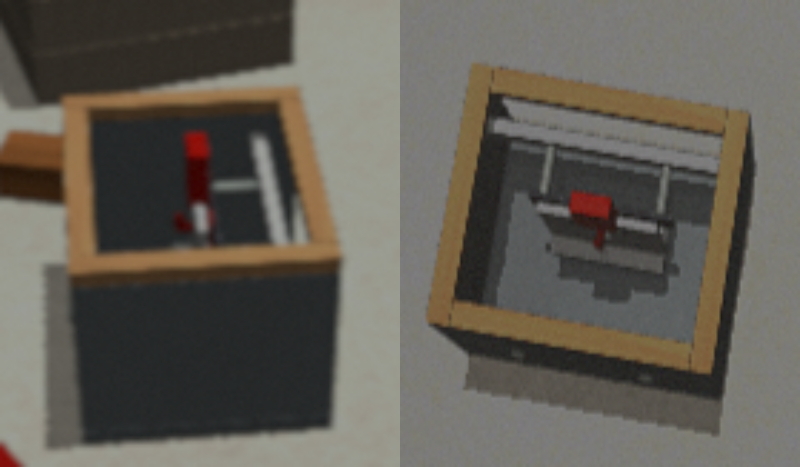

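The gauge hangs on the hook, upright and square, with its handle at (197,165) in the left crop and (592,207) in the right. The robot is clear of everything.

```bash
python3 -c "
from cell import manip
manip.sleep(1.5); print(manip.job_done())"
```

```text
the job is handed in; nothing more can be done
None
```

I hung the small grey gauge on the red hook, released it upright and square to the cabinet, and handed the job in; no verdict came back. The frame and the loose things were not touched as far as I could see, though I did not re-measure the loose things.

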